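# Turn the drying logger over and hold its recessed reset button down with the ball stylus

## Task

The drying logger has to go into pairing mode, and its reset button sits deep in the round hole in its back. Turn the logger over so that it lies flat on its face on the table and let go of it, then take the fine ball stylus (the tallest, slimmest of the three tools in the wooden stand), reach its tip through the hole and press the button fully down. Finish while still gripping the stylus and holding the button down (do not let go: the pairing is started from the computer meanwhile), and leave the other two tools in the stand and the dishes, the tape and the brush where they are.

Things in the scene. Friction and masses are not known exactly. Their poses are not given: they have to be found in the camera images.
- logger: white plastic data logger, flat box 80 x 54 x 29 mm (x, y, z), straight sides, 0.17 kg, loose, face up at the start; stands by itself on either 54 x 29 end. Origin: centre of its back, at the soles of its four 2 mm feet; z points out of the face (down once turned over; the origin is then 29 mm up). Face: raised rim round a dark display, three buttons. Back: feet, battery door, label, reset hole.
- aperture (a point): centre of the mouth of the round reset hole in the logger's back surface, at (16, -11, 2) mm in the logger's frame. The hole is 10 mm in diameter and runs straight in along the logger's +z axis; the reset button fills its bottom, 8 mm below the mouth (12 mm below when pressed fully).
- reset_button (a joint): travel of the recessed reset button in m: 0 released, 0.004 fully down. Spring: it starts to move at about 1.5 N and is fully down at about 5 N, where it meets a hard stop; it comes back up when let go.
- stylus: fine ball stylus standing tip down in the stand, loose, 138 mm long, 35 g. Origin: lowest point of the tip, z up along the tool. From the tip: 5 mm steel ball, 4 mm needle to z = 32 mm, 12 mm ferrule to 56, 22 mm collar at 56 to 60 (rests on the deck), plain round wooden handle 12 mm thick from 60 to 138. Tallest and slimmest of the three tools.
- tool_stand: wooden tool stand, fixed, 74 x 176 x 72 mm (x, y, z of its frame), origin under its centre. Its deck (top at z = 72 mm, 8 mm thick) has three 14 mm holes at y = -54, 0 and 54 mm; a tool hangs in each by its collar, tip 16 mm above the table, in any order.
- broad_ball: broad ball tool in the stand: 12 mm ball tip (too big for the reset hole), pear-shaped wooden handle up to 26 mm thick, 108 mm long. Origin at the tip, z up. Stays in the stand.
- spatula: small spatula tool in the stand: 11 mm wide blade, flat wooden handle 9 x 22 mm, 108 mm long. Origin at the tip, z up. Stays in the stand.
- petri_1: bystander: clear petri dish, 87 mm across, 14 mm high; origin under its centre
- petri_2: bystander: second petri dish, 87 mm across, 14 mm high; origin under its centre
- masking_tape: bystander: roll of masking tape lying flat, 98 mm across, 25 mm high; origin under its centre
- brush_1: bystander: flat dye brush lying on the table, 188 x 24 x 10 mm; origin under its centre
Mind the look-alikes: they are no part of the job. Of the things shaped like the logger, the white one is meant. Leave any blue look-alike of the stylus alone.

How it is judged:
By the outcome, as a careful person would: the job done as asked, in the order asked, and still so for the second after the job is handed in, while the arm keeps its last pose, push and grip.
It also fails if it takes over 72 s, if anything falls off the work surface, if the arm or the gripper's body presses on something with over 40 N, if the wrist force passes 120 N, or if a joint passes its speed limit or range.

## Robot

A 6-joint arm with a two-finger parallel gripper is mounted at the origin on a cart in front of the work surface, level with it; the furniture and walls round the work are solid. World frame = base frame: x ahead of the robot, y to its left, z up, the work surface at z = 0. Lengths are in m, angles in rad, forces in N, time in s.
With the tool pointing down it reaches from about 0.375 to 0.9 m from the base axis. Payload 3.1 kg.
Tool frame: the origin (TCP) lies midway between the tips of the shut fingers; the grasp point (between the pads) lies 19 mm behind it; z points along the fingers, y is the line along which they close (so a half turn about z gives the same grasp; the last joint's range is limited). The gripper opens to 85 mm and grips with 20 to 120 N. Pads are 22 mm wide; open, the fingers measure 114 mm over their backs; the gripper's body (76 mm by 85 mm) begins 54 mm behind the grasp point. The pads swing forward as they close: fully open they stand 13 mm farther back than shut.
Start: joints at [-1.466, 0.527, 1.433, -0, 1.181, -0.178], TCP at [0.175, -0.6, 0.231] pointing down, gripper open.
Joint ranges: [-3.08, 3.08], [-0.75, 2.2], [0.22, 2.44], [-1.43, 4.57], [0, 2.65], [-2.85, 2.85]. Speed limits (rad/s): [2.79, 2.79, 3.14, 3.14, 3.14, 3.14].

## Interface

Orientations are given as a unit quaternion [x, y, z, w].
In Python, from station import manip gives the robot as it stands.
- The arm moves only by the tool step_arm, never from a script. Its argument "targets" is text: rows parted by semicolons, each of 4 numbers parted by spaces: the shift along the tool's x, y, z in mm, then the turn about the tool's z in degrees. A call has 1 to 12 rows; each row is the pose to reach, as a shift and turn from the pose commanded when the call began, along the tool's axes at that moment; what a row does not reach only later rows make up. A row lasts 1/10 s, in which the tool goes at most 50 mm and 8.59 degrees, less where a joint would pass 70% of its speed; a pose out of reach is approached as far as the arm can. A call with a gripper value outside its range is refused whole. "gripper" is the closure, from 0 (fully open) to 1 (shut), set as the call begins (left out, the last holds). The fingers move at their own pace and stop on an object; "squeeze" is the grip in N (left out, the last holds). Time passes only in rows, so rows that repeat a pose let the fingers close. It gives the time, the measured TCP pose, the force, the opening and the grip force at its end, in the units of the state.
- manip.sense(): the state, without advancing time (a new reading comes with each control period).
- manip.snapshot(name): name is "scene" or "top" or "wrist"; returns the picture (400x640x3 uint8, red, green, blue); there is no depth.
- manip.get_calibration(name): a dict with "fov_y" (degrees; the focal length in pixels is half the picture's height over the tangent of half this angle, whatever the lens; pixels are square), "cx", "cy" (the principal point, pixels), "k1" (the pictures are not rectified: a ray, as slopes to the right and down, at radius r is drawn at 1 + k1 r^2 times it, then the intrinsics apply), "extrinsics" (4x4, takes a point from camera to world coordinates); the wrist camera has in their place "tool_from_camera" (4x4, takes a point from camera to tool coordinates, whose origin is the TCP and whose axes are the flange's). Camera axes: x right, y down, z forward; pixel columns grow to the right and rows downward; lengths in m; the calibration is good to about 2 mm. A picture is of the moment at which its call begins: read the wrist's pose just before it. get_calibration takes no time and is no camera call.
- manip.sign_off(): hands the job in; it is judged then, once.
Trained networks look in the newest picture that a camera, given by its name, has taken for a name from the list of things; names that differ only in an ending like _2 or _b are one class to them, and where a whole thing is asked for, a point or a joint stands for the part that bears it (a point fixed in the world has none). Each returns a list of dicts, best first, with "p" (0 to 1); they miss things now and then, are a little off and sometimes report something else, mostly with a low value. They report only what shows in the picture. A call takes as long as a camera call. They do not tell look-alikes from the thing itself.
- manip.recognise(camera, query): "position" ([column, row] in pixels, amid what is visible of it).
- manip.masks_of(camera, query): "pixels" (400x640 bool, what is visible of it) and "position" ([column, row] in pixels, amid what is visible of it).
- manip.mark_of(camera, query): "position" ([column, row] in pixels: a listed point, or the origin of a listed thing).
The state is a dict: "t": time; "q": joint angles; "qd": joint speeds; "tau": joint torques, N m; "tcp_pos": TCP position; "tool_rot": TCP orientation; "force": force on the tool from outside, world axes, zero at the start; "ft_torque": the same for the moment, N m; "finger_gap": opening from 0.0 (shut) to 1.0 (fully open); "gripper_force": force on a finger pad.
Only numpy, scipy, OpenCV 4.12 (cv2) and the standard library are available. Lean on these libraries where they do the work, as an engineer would, in place of code of your own. Each camera call takes 0.05 s, during which the arm holds its last target. There are 200 camera calls.

## Working session

There is one attempt and no reset: what is moved stays moved. The work goes in short steps, Python scripts to look and compute and a tool call to move; the robot and the scene stay as the last step left them, time stands still between calls to the robot, and variables do not carry over. Pictures are saved under pics/ and viewed, at most 10 in all, crops included, and the job is handed in when it is done.

Besides the shell and the picture viewer there is one more tool, called after ">>>" as name(argument=value, ...), one argument or row to a line, values as JSON. step_arm: Moves the arm, as the interface text tells. Its arguments: {"type":"object","properties":{"targets":{"type":"string"},"gripper":{"type":"number"},"squeeze":{"type":"number"}},"required":["targets"]}

```bash
mkdir -p pics; ls
cat > h.py <<'E'
import numpy as np, cv2
from station import manip
from scipy.spatial.transform import Rotation as R
def cam(name):
    c=manip.get_calibration(name)
    if name=="wrist":
        s=manip.sense(); T=np.eye(4); T[:3,:3]=R.from_quat(s["tool_rot"]).as_matrix(); T[:3,3]=s["tcp_pos"]
        E=T@np.array(c["tool_from_camera"])
    else: E=np.array(c["extrinsics"])
    return E,200/np.tan(np.radians(c["fov_y"])/2),c["cx"],c["cy"],c["k1"]
def ray(C,px):
    E,f,cx,cy,k=C; d=np.array([(px[0]-cx)/f,(px[1]-cy)/f]); u=d.copy()
    for _ in range(30): u=d/(1+k*(u@u))
    return E[:3,3],E[:3,:3]@np.array([u[0],u[1],1])
def onz(C,px,z):
    o,d=ray(C,px); return o+d*(z-o[2])/d[2]
def proj(C,P):
    E,f,cx,cy,k=C; p=np.linalg.inv(E)@np.append(P,1); u=p[:2]/p[2]; u=u*(1+k*(u@u)); return u*f+[cx,cy]
def snap(name,fn=None):
    C=cam(name); im=np.array(manip.snapshot(name))
    if fn: cv2.imwrite("pics/"+fn,im[:,:,::-1])
    return C,im
E
python3 - <<'E'
from h import *
np.set_printoptions(precision=3,suppress=True)
for n in ("top","scene"):
    C,im=snap(n,n+"1.png")
    print(n,C[0][:3,3],C[1:])
    for q in ("logger","stylus","tool_stand","broad_ball","spatula","petri_1","masking_tape","brush_1"):
        for r in manip.mark_of(n,q)[:4]:
            if r["p"]>.2: print(q,r["p"],np.round(r["position"]),onz(C,r["position"],0)[:2])
print(manip.sense())
E
```

```text
pics
top [0.322 0.004 1.268] (np.float64(368.8044771185277), 316.7543921238724, 201.7920135838146, -0.04883290770009411)
logger 0.87 [357. 221.] [ 0.495 -0.112]
logger 0.75 [385. 260.] [ 0.359 -0.203]
logger 0.64 [208. 170.] [0.683 0.42 ]
logger 0.61 [347. 261.] [ 0.356 -0.074]
stylus 0.37 [258. 217.] [0.509 0.233]
stylus 0.37 [282. 198.] [0.578 0.15 ]
tool_stand 0.71 [240. 223.] [0.49  0.297]
broad_ball 0.6 [238. 216.] [0.513 0.303]
spatula 0.37 [226. 222.] [0.493 0.345]
petri_1 0.83 [260. 159.] [0.719 0.229]
petri_1 0.81 [299. 166.] [0.693 0.09 ]
masking_tape 0.82 [430. 250.] [ 0.393 -0.36 ]
brush_1 0.7 [210. 166.] [0.697 0.411]
scene [-0.091  0.731  0.543] (np.float64(375.45313910695114), 312.98281790308204, 192.86093851960186, -0.07515395208511093)
logger 0.56 [383. 221.] [ 0.357 -0.068]
logger 0.56 [406. 204.] [ 0.358 -0.198]
tool_stand 0.76 [248. 257.] [0.507 0.29 ]
broad_ball 0.64 [247. 253.] [0.522 0.282]
broad_ball 0.56 [352. 199.] [ 0.499 -0.117]
petri_1 0.65 [220. 222.] [0.691 0.238]
masking_tape 0.62 [415. 179.] [ 0.424 -0.382]
brush_1 0.65 [159. 249.] [0.696 0.419]
{'t': 0.9, 'q': array([-1.465,  0.527,  1.433,  0.   ,  1.181, -0.178]), 'qd': array([-0.   ,  0.001,  0.   , -0.   , -0.001, -0.001]), 'tau': array([ -0.   , -44.231, -17.842,  -0.   ,   0.001,  -0.   ]), 'tcp_pos': array([ 0.175, -0.6  ,  0.231]), 'tool_rot': array([0.99 , 0.141, 0.   , 0.   ]), 'force': array([-0.904,  1.019,  0.763]), 'ft_torque': array([-0.018,  0.028, -0.022]), 'gripper_force': 0.0, 'finger_gap': 0.9984687176832685}
```

View pics/top1.png

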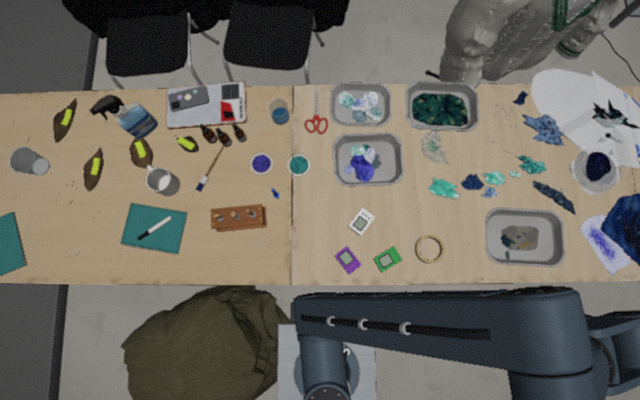

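View pics/scene1.png

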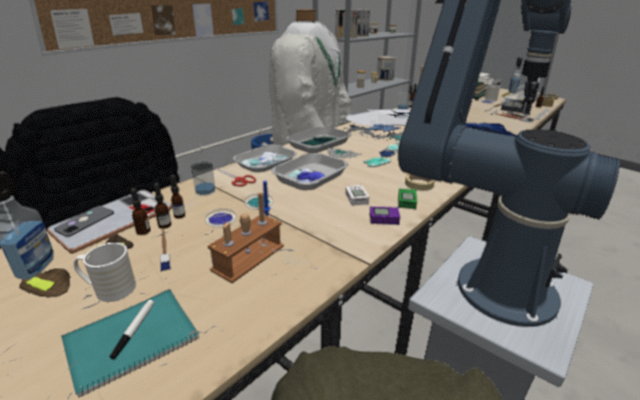

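>>> step_arm(
  targets="37 -32 0 0; 74 -63 0 0; 111 -95 0 0; 148 -126 0 0; 185 -158 0 0; 222 -190 0 0; 259 -221 0 0; 296 -253 0 0; 333 -284 0 0; 370 -316 0 0; 407 -347 0 0; 440 -376 0 0",
)

```text
t: 2.1
tcp_pos: [0.4933, -0.1139, 0.2317]
tool_rot: [0.99, 0.142, 0.0, 0.0]
force: [0.5, -0.0, 0.3]
finger_gap: 1.001
gripper_force: 0.0
```

```bash
cat > fit.py <<'E'
from h import *
np.set_printoptions(precision=4,suppress=True)
def logger(n="wrist",fn=None,z=0.029,near=None):
    C,im=snap(n,fn); s=manip.sense(); print(s["t"],s["tcp_pos"],s["tool_rot"],s["finger_gap"])
    for r in manip.masks_of(n,"logger"):
        if r["p"]<.3: continue
        m=r["pixels"]; col=im[m].mean(0)
        cs=max(cv2.findContours(m.astype(np.uint8),0,2)[0],key=cv2.contourArea)
        P=np.array([onz(C,p,z)[:2] for p in cs[:,0].astype(float)],np.float32)
        (c,w,a)=cv2.minAreaRect(P); print(round(r["p"],2),col.round(),np.round(r["position"]),"rect",np.array(c),np.array(w),a,
          "box px",[proj(C,np.append(b,z)).round().tolist() for b in cv2.boxPoints((c,w,a))])
    return C,im
E
python3 - <<'E'
from fit import *
print(np.array(manip.get_calibration("wrist")["tool_from_camera"]))
C,im=logger(fn="w1.png")
E
```

```text
[[ 0.0003 -0.9628 -0.2703  0.068 ]
 [ 1.      0.0004 -0.0003  0.0003]
 [ 0.0004 -0.2703  0.9628 -0.1431]
 [ 0.      0.      0.      1.    ]]
2.15 [ 0.4961 -0.1087  0.2318] [ 0.9897  0.1434  0.0024 -0.0015] 0.9980106331393381
0.82 [ 59. 103.  62.] [364. 290.] rect [ 0.3679 -0.2045] [0.0696 0.0804] 30.577434539794922 box px [[336.0, 326.0], [400.0, 312.0], [389.0, 262.0], [322.0, 277.0]]
0.77 [153. 153. 152.] [326. 181.] rect [ 0.4892 -0.1227] [0.0576 0.0811] 51.35151290893555 box px [[310.0, 222.0], [372.0, 182.0], [342.0, 137.0], [280.0, 181.0]]
0.76 [ 90.  65. 106.] [256. 268.] rect [ 0.3643 -0.0751] [0.0878 0.0631] 38.63811492919922 box px [[249.0, 309.0], [296.0, 292.0], [265.0, 228.0], [215.0, 248.0]]
```

View pics/w1.png

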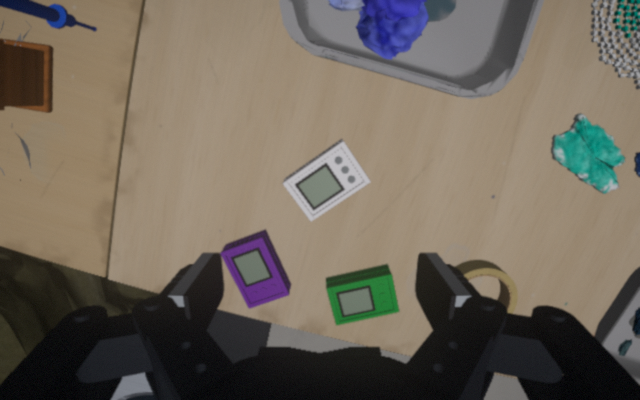

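>>> step_arm(
  targets="1 3 10 -8.5; 2 6 20 -17; 2 9 30 -25.5; 3 12 40 -34; 3 15 50 -42.5; 4 18 60 -51; 4 21 70 -59.5; 5 24 80 -68; 5 27 90 -76.5; 5 30 95 -85; 5 32 100 -93.5; 5 34 100 -102",
)

```text
t: 3.4
tcp_pos: [0.5057, -0.148, 0.1307]
tool_rot: [0.511, 0.86, -0.0, -0.001]
force: [0.1, -0.8, 0.5]
finger_gap: 1.004
gripper_force: 0.0
```

>>> step_arm(
  targets="0 0 0 -8.5; 0 0 0 -17; 0 0 0 -23; 0 0 0 -23; 0 0 0 -23",
)

```text
t: 3.9
tcp_pos: [0.5062, -0.1477, 0.1314]
tool_rot: [0.333, 0.943, -0.0, 0.0]
force: [-0.6, 1.0, 0.1]
finger_gap: 1.001
gripper_force: 0.0
```

Run:
```python
from fit import *
C,im=logger(fn="w2.png")
print(manip.sense()["q"])
```

```text
3.95 [ 0.5063 -0.1476  0.1314] [ 0.3328  0.943  -0.0001  0.    ] 1.0031352490810739
0.87 [72. 38. 93.] [281.  11.] rect [ 0.3797 -0.0955] [0.0815 0.0219] 50.29509735107422 box px [[204.0, 0.0], [206.0, 34.0], [323.0, 34.0], [323.0, 0.0]]
0.83 [ 55. 103.  62.] [140. 100.] rect [ 0.3656 -0.205 ] [0.0647 0.0813] 30.41266441345215 box px [[111.0, 34.0], [89.0, 142.0], [168.0, 171.0], [196.0, 65.0]]
0.58 [ 83. 114. 111.] [628. 194.] rect [0.6637 0.0504] [0.0294 0.0782] 66.80001068115234 box px [[606.0, 158.0], [609.0, 245.0], [639.0, 236.0], [639.0, 149.0]]
[-0.4954  0.5443  1.7701 -0.0001  0.8271 -1.388 ]
```

View pics/w2.png

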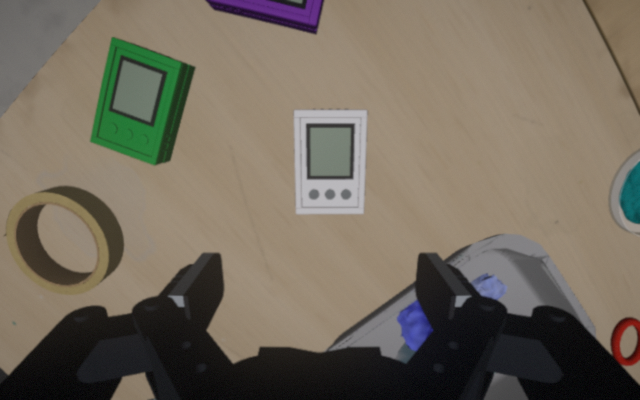

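Run:
```python
from fit import *
C=cam("wrist"); s=manip.sense()
R0=R.from_quat(s["tool_rot"]).as_matrix()
for p in [(294,110),(366,111),(297,214),(363,213)]:
    P=onz(C,p,.029); print(P, (R0.T@(P-s["tcp_pos"]))*1000)
```

```text
[ 0.4413 -0.1191  0.029 ] [ 68.4394 -18.7585 102.3753]
[ 0.4746 -0.0788  0.029 ] [ 67.81    33.5827 102.3718]
[ 0.5035 -0.1682  0.029 ] [-10.8266 -17.9266 102.3842]
[ 0.5355 -0.1272  0.029 ] [ -9.9999  34.0807 102.3806]
```

>>> step_arm(
  targets="3 8 30 0; 3 8 70 0; 3 8 100 0; 3 8 120 0; 3 8 132 0; 3 8 132 0",
  gripper=0,
)

```text
t: 4.6
tcp_pos: [0.5083, -0.1386, -0.002]
tool_rot: [0.332, 0.943, 0.0, -0.001]
force: [0.5, -0.5, 1.3]
finger_gap: 0.998
gripper_force: 0.0
```

>>> step_arm(
  targets="0 0 0 0; 0 0 0 0; 0 0 0 0; 0 0 0 0; 0 0 0 0; 0 0 0 0",
  gripper=1,
  squeeze=20,
)

```text
t: 5.2
tcp_pos: [0.51, -0.1394, 0.0006]
tool_rot: [0.332, 0.943, -0.0, 0.001]
force: [-0.5, 0.1, 6.6]
finger_gap: 0.629
gripper_force: 21.9
```

>>> step_arm(
  targets="0 0 -10 0; 0 0 -25 0; 0 0 -45 0; 0 0 -65 0; 0 0 -85 0; 0 0 -100 0; 0 0 -100 0; 0 0 -100 0",
)

```text
t: 6.0
tcp_pos: [0.5089, -0.1388, 0.0995]
tool_rot: [0.332, 0.943, -0.0, 0.0]
force: [-0.4, 0.1, -1.2]
finger_gap: 0.629
gripper_force: 22.1
```

Run:
```python
from h import *
a=snap("wrist")[1]; b=snap("scene")[1]
cv2.imwrite("pics/w3.png",np.vstack([a[:,:,::-1][::1],cv2.resize(b[130:260,270:478],(640,400))[:,:,::-1]])[:,:][::1] if 0 else np.hstack([cv2.resize(a,(400,250)),cv2.resize(b[110:235,270:470],(400,250))])[:,:,::-1])
```

```text
(no output)
```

View pics/w3.png

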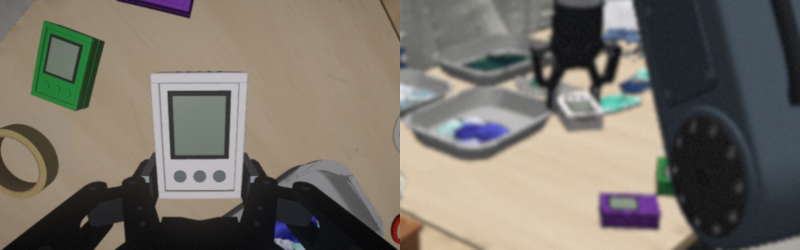

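>>> step_arm(
  targets="0 0 20 0; 0 0 40 0; 0 0 60 0; 0 0 70 0; 0 0 70 0; 0 0 70 0",
  gripper=0.39,
)

```text
t: 6.7
tcp_pos: [0.5091, -0.1389, 0.0291]
tool_rot: [0.332, 0.943, 0.0, -0.0]
force: [-0.4, -0.5, -1.4]
finger_gap: 0.626
gripper_force: 22.0
```

>>> step_arm(
  targets="0 0 0 0; 0 0 0 0",
  gripper=0.376,
)

```text
t: 6.9
tcp_pos: [0.5097, -0.1392, 0.0301]
tool_rot: [0.332, 0.943, -0.0, 0.001]
force: [0.4, 0.3, -1.9]
finger_gap: 0.631
gripper_force: 22.0
```

>>> step_arm(
  targets="0 0 0 0; 0 0 0 0",
  gripper=0.372,
)

```text
t: 7.1
tcp_pos: [0.5094, -0.139, 0.0298]
tool_rot: [0.332, 0.943, -0.0, 0.0]
force: [0.1, 0.7, -1.7]
finger_gap: 0.631
gripper_force: 19.9
```

>>> step_arm(
  targets="0 0 0 0; 0 0 0 0",
  gripper=0.37,
)

```text
t: 7.3
tcp_pos: [0.5092, -0.1389, 0.0294]
tool_rot: [0.332, 0.943, -0.0, 0.0]
force: [-0.3, 1.0, -2.2]
finger_gap: 0.632
gripper_force: 11.4
```

>>> step_arm(
  targets="0 0 0 0; 0 0 0 0",
  gripper=0.368,
)

```text
t: 7.5
tcp_pos: [0.5091, -0.1389, 0.0293]
tool_rot: [0.332, 0.943, 0.0, -0.0]
force: [0.2, 0.2, -1.2]
finger_gap: 0.63
gripper_force: 1.1
```

```bash
cat > ws.py <<'E'
from h import *
C,im=snap("wrist"); s=manip.sense()
hsv=cv2.cvtColor(im,cv2.COLOR_RGB2HSV); m=((hsv[:,:,1]<30)&(hsv[:,:,2]>110)).astype(np.uint8)
n,l,st,c=cv2.connectedComponentsWithStats(m)
print(s["t"],s["tcp_pos"],s["gripper_force"],s["finger_gap"])
for i in range(1,n):
    if st[i,4]>1500: print(st[i],c[i].round(), [np.ptp(np.where(l[r]==i)[0]) if (l[r]==i).any() else 0 for r in (st[i,1]+8,st[i,1]+st[i,3]-8)])
E
python3 ws.py
```

```text
7.55 [ 0.50912155 -0.13891688  0.02935486] 1.123662869213149 0.6315851155509865
[  254   120   131   188 15255] [319. 225.] [np.int64(122), np.int64(130)]
[ 285  150   69   81 5436] [319. 191.] [np.int64(65), np.int64(68)]
[ 548  314   92   56 2087] [597. 332.] [np.int64(65), np.int64(6)]
```

>>> step_arm(
  targets="0 0 -4 0; 0 0 -8 0; 0 0 -12 0; 0 0 -16 0; 0 0 -20 0; 0 0 -24 0; 0 0 -28 0; 0 0 -32 0; 0 0 -36 0; 0 0 -40 0; 0 0 -40 0; 0 0 -40 0",
  gripper=0.3685,
)

```text
t: 8.75
tcp_pos: [0.5091, -0.1389, 0.0694]
tool_rot: [0.332, 0.943, -0.0, 0.0]
force: [-0.0, 0.1, -2.8]
finger_gap: 0.634
gripper_force: 1.7
```

```bash
python3 ws.py
```

```text
8.8 [ 0.50904178 -0.13889076  0.06926648] 1.7077229206915945 0.6295515604707556
[  38   55   57   76 1870] [67. 89.] [np.int64(28), np.int64(21)]
[ 256  274  127   45 5496] [319. 296.] [np.int64(124), np.int64(118)]
[ 499  276  141  122 3598] [565. 312.] [np.int64(62), np.int64(3)]
```

>>> step_arm(
  targets="0 0 0 0; 0 0 0 0; 0 0 -5 0; 5 4 -5 8.5; 10 8 -5 17; 16 12 -5 25.5; 22 16 -5 34; 27 20 -5 42.5; 31 25 -5 51; 31 25 -5 51; 31 25 -5 51",
  gripper=1,
  squeeze=20,
)

```text
t: 9.9
tcp_pos: [0.5008, -0.1002, 0.0745]
tool_rot: [0.704, 0.71, 0.0, 0.0]
force: [-0.6, -0.1, -2.3]
finger_gap: 0.624
gripper_force: 23.3
```

```bash
python3 ws.py
python3 - <<'E'
from h import *
b=snap("scene")[1]; C=cam("scene"); print(proj(C,[.5,-.1,.05]))
cv2.imwrite("pics/s2.png",cv2.resize(b[110:260,250:490],(800,500))[:,:,::-1])
E
```

```text
9.95 [ 0.50089405 -0.10031282  0.07450369] 23.333280310034752 0.6230576392315957
[  493   114   147   188 10355] [567. 178.] [np.int64(79), np.int64(9)]
[  64  137   70   72 2572] [ 98. 173.] [np.int64(15), np.int64(15)]
[   0  184   58  216 7240] [ 19. 303.] [np.int64(14), np.int64(9)]
[ 256  274  127   45 5492] [319. 296.] [np.int64(125), np.int64(118)]
[ 517  304  123   72 3793] [602. 339.] [np.int64(115), np.int64(28)]
[349.43575599 185.89264479]
```

View pics/s2.png

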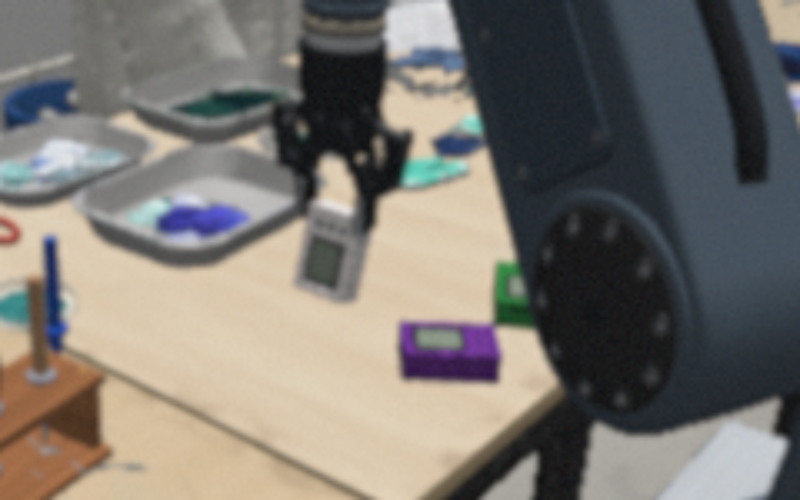

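>>> step_arm(
  targets="0 0 8 0; 0 0 16 0; 0 0 22 0; 0 0 22 0",
)

```text
t: 10.4
tcp_pos: [0.5018, -0.1012, 0.0556]
tool_rot: [0.705, 0.709, 0.0, 0.002]
force: [-4.5, -0.4, 30.2]
finger_gap: 0.625
gripper_force: 34.7
```

>>> step_arm(
  targets="0 0 2 0; 0 0 4 0; 0 0 4 0",
)

```text
t: 10.7
tcp_pos: [0.5018, -0.1014, 0.0537]
tool_rot: [0.705, 0.709, 0.0, 0.003]
force: [-6.9, 0.3, 47.0]
finger_gap: 0.625
gripper_force: 38.7
```

>>> step_arm(
  targets="0 0 2 0; 0 0 4 0; 0 0 4 0",
)

```text
t: 11.0
tcp_pos: [0.5017, -0.1014, 0.0504]
tool_rot: [0.705, 0.709, 0.0, 0.003]
force: [-9.1, 0.5, 52.6]
finger_gap: 0.623
gripper_force: 43.4
```

>>> step_arm(
  targets="0 0 -3 0; 0 0 -6 0; 0 0 -6 0",
)

```text
t: 11.3
tcp_pos: [0.5011, -0.1006, 0.0508]
tool_rot: [0.705, 0.709, 0.0, 0.001]
force: [-0.7, -1.2, 11.4]
finger_gap: 0.623
gripper_force: 38.4
```

>>> step_arm(
  targets="0 0 0 0; 0 0 0 0",
  gripper=0.377,
)

```text
t: 11.5
tcp_pos: [0.5012, -0.1005, 0.0508]
tool_rot: [0.705, 0.709, 0.0, 0.001]
force: [-1.4, -0.6, 11.8]
finger_gap: 0.624
gripper_force: 38.5
```

>>> step_arm(
  targets="0 0 0 0; 0 0 0 0",
  gripper=0.371,
)

```text
t: 11.7
tcp_pos: [0.5012, -0.1005, 0.0507]
tool_rot: [0.705, 0.709, 0.0, 0.001]
force: [-0.4, -0.4, 10.6]
finger_gap: 0.629
gripper_force: 16.6
```

```bash
python3 ws.py
python3 - <<'E'
from h import *
b=snap("scene")[1]; a=snap("wrist")[1]
cv2.imwrite("pics/s3.png",np.hstack([cv2.resize(b[130:230,290:390],(400,400)),a[0:400,120:520]])[:,:,::-1])
E
```

```text
11.75 [ 0.50117083 -0.10051603  0.05068816] 16.136767091229558 0.6305594800426343
[ 515  114  125  201 8793] [576. 189.] [np.int64(45), np.int64(12)]
[  32  142   77   79 3130] [ 70. 182.] [np.int64(16), np.int64(16)]
[   0  258   37  142 2583] [ 12. 343.] [np.int64(2), np.int64(9)]
[ 250  292  140   46 6122] [319. 314.] [np.int64(136), np.int64(128)]
[ 541  325   99   69 2177] [615. 360.] [np.int64(87), np.int64(18)]
```

View pics/s3.png

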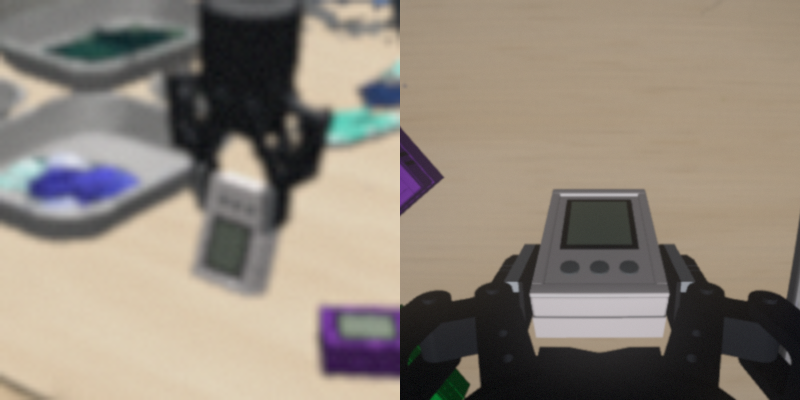

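Run:
```python
from h import *
from scipy.optimize import brentq
C=cam("wrist")
for a,b in [((274,190),(365,190)),((261,287),(380,287)),((252,296),(388,296)),((254,336),(384,336))]:
    f=lambda z: np.linalg.norm(onz(C,a,z)-onz(C,b,z))-.054
    z=brentq(f,-.05,.15); print(z,(onz(C,a,z)+onz(C,b,z))/2)
print(onz(C,(320,190),0))
```

```text
0.005185262235373932 [ 0.50092757 -0.07842282  0.00518526]
0.06223967863417719 [ 0.50144039 -0.10972184  0.06223968]
0.07985286136712769 [ 0.50111272 -0.10342601  0.07985286]
0.07984018511563877 [ 0.50081152 -0.12249629  0.07984019]
[ 0.50124507 -0.07969878  0.        ]
```

>>> step_arm(
  targets="5 0 0 0; 10 0 0 0; 16 0 0 0; 21 0 0 0; 21 0 0 0; 21 0 0 0",
  gripper=0.371,
)

```text
t: 12.45
tcp_pos: [0.5003, -0.0783, 0.0499]
tool_rot: [0.705, 0.709, 0.0, -0.001]
force: [1.0, 0.3, 0.0]
finger_gap: 0.632
gripper_force: 15.0
```

```bash
python3 ws.py
python3 - <<'E'
from h import *
a=snap("wrist")[1]
cv2.imwrite("pics/s4.png",a[100:400,170:470][:,:,::-1])
E
```

```text
12.5 [ 0.50017095 -0.07842532  0.04995678] 14.920576410368085 0.6309677269884577
[ 517  158  123  158 7732] [578. 220.] [np.int64(48), np.int64(11)]
[  42  184   75   74 2865] [ 79. 221.] [np.int64(16), np.int64(17)]
[   0  256   37  143 2636] [ 12. 342.] [np.int64(2), np.int64(10)]
[ 249  291  141   51 6886] [319. 316.] [np.int64(138), np.int64(130)]
```

View pics/s4.png

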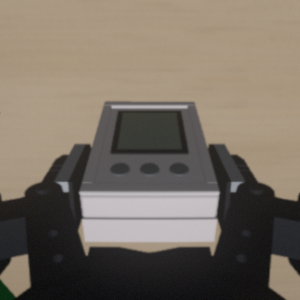

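Run:
```python
from h import *
C=cam("wrist"); y0=manip.sense()["tcp_pos"][1]
for z in (0,.01): print(z,(onz(C,(320,201),z)[1]-y0)*1000)
for z in (.075,.08): print(z,[(onz(C,(320,r),z)[1]-y0)*1000 for r in (289,293,341)])
```

```text
0 14.124040604808721
0.01 16.91343356293843
0.075 [np.float64(-2.1542214598456177), np.float64(-4.009303714083423), np.float64(-27.67877634756874)]
0.08 [np.float64(0.8154441068965179), np.float64(-0.9610951746311935), np.float64(-23.6284177746786)]
```

>>> step_arm(
  targets="0 0 2 0; 3 0 3 0; 7 0 3 0; 11 0 3 0; 14 0 3 0; 14 0 3 0",
)

```text
t: 13.15
tcp_pos: [0.5006, -0.0648, 0.0473]
tool_rot: [0.705, 0.709, 0.0, 0.0]
force: [-0.2, -0.3, 3.4]
finger_gap: 0.633
gripper_force: 15.4
```

```bash
cat > edge.py <<'E'
from h import *
C,im=snap("wrist"); s=manip.sense(); y0=s["tcp_pos"][1]
g=cv2.cvtColor(im,cv2.COLOR_RGB2GRAY).astype(float)[150:400,300:340].mean(1); d=np.diff(g)
pk=[(i+150,round(d[i])) for i in range(1,len(d)-1) if abs(d[i])>6 and abs(d[i])>=abs(d[i-1]) and abs(d[i])>abs(d[i+1])]
print(s["tcp_pos"],s["force"],s["gripper_force"]); print([(r,v,"z0:%.0f z80:%.0f"%tuple((onz(C,(320,r),z)[1]-y0)*1e3 for z in (0,.08))) for r,v in pk])
E
python3 edge.py
```

```text
[ 0.50058594 -0.06487066  0.04732149] [ 0.62253992 -0.86556598  3.70953429] 15.376592511311173
[(215, -26, 'z0:6 z80:32'), (217, 36, 'z0:5 z80:31'), (221, -50, 'z0:2 z80:30'), (254, -12, 'z0:-20 z80:17'), (258, 14, 'z0:-23 z80:15'), (274, 7, 'z0:-34 z80:9'), (289, 31, 'z0:-45 z80:2'), (293, -15, 'z0:-48 z80:1'), (296, 12, 'z0:-50 z80:-1'), (318, -27, 'z0:-67 z80:-10'), (320, 34, 'z0:-69 z80:-11'), (346, -23, 'z0:-91 z80:-24'), (350, -28, 'z0:-94 z80:-26')]
```

>>> step_arm(
  targets="0 0 1 0; 6 0 1 0; 12 0 1 0; 17 0 2 0; 23 0 3 0; 28 0 5 0; 33 0 7 0; 33 0 7 0",
  gripper=0.3688,
)

```text
t: 14.0
tcp_pos: [0.5, -0.0308, 0.0402]
tool_rot: [0.705, 0.709, 0.0, -0.0]
force: [0.3, 2.0, 4.7]
finger_gap: 0.632
gripper_force: 6.5
```

```bash
python3 edge.py
```

```text
[ 0.50005056 -0.03105165  0.04023273] [0.39757908 1.33162802 4.32394013] 6.498866903129965
[(259, -21, 'z0:-20 z80:19'), (261, 23, 'z0:-21 z80:18'), (263, -35, 'z0:-23 z80:17'), (274, -6, 'z0:-30 z80:13'), (283, 26, 'z0:-36 z80:9'), (288, -22, 'z0:-40 z80:7'), (290, 19, 'z0:-41 z80:6'), (319, -23, 'z0:-63 z80:-6'), (321, 27, 'z0:-64 z80:-7'), (350, -37, 'z0:-88 z80:-20')]
```

>>> step_arm(
  targets="6 0 1 0; 12 0 2 0; 18 0 4 0; 24 0 7 0; 30 0 10 0; 36 0 14 0; 41 0 18 0; 46 0 22 0; 46 0 22 0",
)

```text
t: 14.95
tcp_pos: [0.4997, 0.0148, 0.0177]
tool_rot: [0.705, 0.709, -0.0, -0.001]
force: [0.3, -0.9, -2.2]
finger_gap: 0.632
gripper_force: 6.0
```

```bash
python3 edge.py
```

```text
[0.49967306 0.01455463 0.01786371] [ 0.22410662  0.15690145 -1.22234753] 5.995383288245648
[(271, -19, 'z0:-16 z80:26'), (273, 26, 'z0:-17 z80:25'), (277, -30, 'z0:-20 z80:24'), (279, 6, 'z0:-21 z80:23'), (302, 15, 'z0:-36 z80:16'), (304, -22, 'z0:-37 z80:15'), (342, 17, 'z0:-63 z80:2'), (349, -40, 'z0:-68 z80:-0')]
```

>>> step_arm(
  targets="2 0 4 0; 5 0 8 0; 7 0 11 0; 8 0 14 0; 8 0 14 0",
)

```text
t: 15.5
tcp_pos: [0.4999, 0.0222, 0.0039]
tool_rot: [0.705, 0.709, -0.0, -0.0]
force: [0.4, -0.3, -0.9]
finger_gap: 0.631
gripper_force: 6.3
```

```bash
python3 edge.py; python3 ws.py
python3 - <<'E'
from h import *
C,im=snap("top"); manip.snapshot
for r in manip.masks_of("top","logger")[:4]: print(r["p"],np.round(r["position"]),onz(C,r["position"],.02)[:2],im[r["pixels"]].mean(0))
E
```

```text
[0.49991314 0.02204376 0.00401526] [-0.14082509  0.28551174 -2.00251546] 6.224955094512552
[(268, -19, 'z0:-7 z80:34'), (271, 24, 'z0:-9 z80:33'), (274, -23, 'z0:-11 z80:32'), (295, 20, 'z0:-23 z80:27'), (298, -24, 'z0:-24 z80:26'), (330, 28, 'z0:-44 z80:17'), (344, -37, 'z0:-53 z80:13'), (350, -19, 'z0:-57 z80:11')]
15.6 [0.49992795 0.02191615 0.00407654] 6.200618832372129 0.6311821346273008
[ 248  330  143   20 1762] [321. 337.] [np.int64(102), np.int64(98)]
0.95 [347. 262.] [ 0.35166191 -0.07225199] [118.62407862  91.13759214 134.56756757]
0.67 [388. 259.] [ 0.36158998 -0.20980036] [ 87.50800915 135.21510297  91.79633867]
```

>>> step_arm(
  targets="0 0 0 0; 0 0 0 0",
  gripper=0.3678,
)

```text
t: 15.9
tcp_pos: [0.5001, 0.0218, 0.0044]
tool_rot: [0.706, 0.709, -0.0, 0.0]
force: [-0.1, -0.6, -0.0]
finger_gap: 0.629
gripper_force: 0.8
```

>>> step_arm(
  targets="0 0 0 0; 0 0 0 0",
  gripper=0.3668,
)

```text
t: 16.1
tcp_pos: [0.5002, 0.0219, 0.0045]
tool_rot: [0.705, 0.709, 0.0, 0.0]
force: [-0.1, -0.0, 0.2]
finger_gap: 0.629
gripper_force: 0.0
```

```bash
python3 edge.py; python3 ws.py
```

```text
[0.50018934 0.02190973 0.00445506] [ 0.20806166 -0.84505313  0.24602043] 0.02249262237455696
[(230, -13, 'z0:12 z80:43'), (232, -21, 'z0:11 z80:42'), (239, 7, 'z0:8 z80:40'), (241, -9, 'z0:7 z80:40'), (253, 41, 'z0:0 z80:37'), (273, -27, 'z0:-11 z80:32'), (335, 28, 'z0:-48 z80:15'), (350, -35, 'z0:-58 z80:11')]
16.2 [0.5001919  0.02192018 0.00443683] 0.008109515765681863 0.6367194689915681
[ 252  253  135  100 8169] [327. 300.] [np.int64(133), np.int64(122)]
```

>>> step_arm(
  targets="0 0 0 0; 0 0 0 0; 0 0 -20 0; 0 0 -60 0; -15 0 -100 0; -40 0 -140 0; -60 0 -150 0; -60 0 -150 0; -60 0 -150 0",
  gripper=0,
)

```text
t: 17.1
tcp_pos: [0.4998, -0.0379, 0.1542]
tool_rot: [0.706, 0.708, 0.0, -0.0]
force: [-0.6, 0.6, 0.0]
finger_gap: 0.996
gripper_force: 0.0
```

Run:
```python
from fit import *
C,im=logger(fn="w5.png",z=.027)
for q in("aperture","reset_button"):
  for r in manip.mark_of("wrist",q)[:3]: print(q,r["p"],r["position"],onz(C,r["position"],.027))
g=cv2.cvtColor(im,cv2.COLOR_RGB2GRAY); print(g[100:260,250:400].mean())
C,im=snap("top")
for q in("stylus","tool_stand","broad_ball","spatula"):
  for r in manip.mark_of("top",q)[:3]: print(q,round(r["p"],2),np.round(r["position"],1),onz(C,r["position"],.016)[:2])
```

```text
17.15 [ 0.4992 -0.0373  0.1536] [ 0.7056  0.7086 -0.0004 -0.0011] 1.0000574738120631
0.92 [163. 162. 163.] [322. 156.] rect [ 0.5001 -0.0053] [0.0558 0.0819] 0.22616392374038696 box px [[285.0, 103.0], [288.0, 202.0], [353.0, 202.0], [355.0, 103.0]]
0.56 [ 92.  66. 108.] [168. 228.] rect [ 0.3631 -0.0713] [0.0936 0.0557] 37.766265869140625 box px [[110.0, 235.0], [153.0, 279.0], [225.0, 222.0], [182.0, 172.0]]
0.5 [36. 51. 31.] [221. 342.] rect [ 0.401  -0.1932] [0.0057 0.0405] 28.383031845092773 box px [[206.0, 329.0], [229.0, 359.0], [233.0, 357.0], [211.0, 327.0]]
aperture 0.85 [192.6, 224.4] [ 0.3875 -0.0673  0.027 ]
aperture 0.72 [329.6, 175.2] [ 0.5081 -0.0228  0.027 ]Traceback (most recent call last):
  File "<stdin>", line 4, in <module>
ValueError: it knows: aperture, broad_ball, brush, logger, masking_tape, petri, spatula, stylus, tool_stand
```

View pics/w5.png

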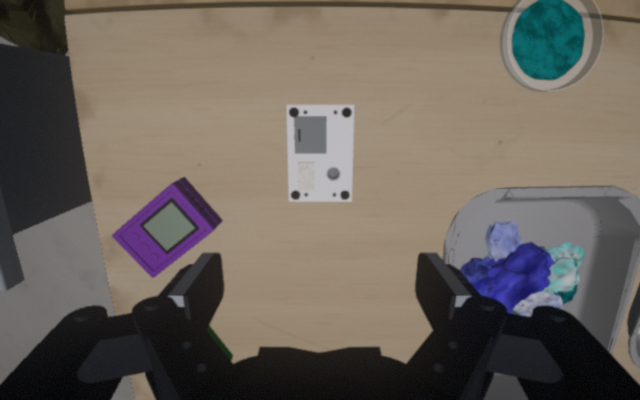

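>>> step_arm(
  targets="20 0 -30 0; 60 0 -60 0; 105 0 -70 0; 150 0 -70 0; 190 0 -70 0; 215 0 -70 0; 215 0 -70 0; 215 0 -70 0",
)

```text
t: 18.05
tcp_pos: [0.4983, 0.1776, 0.2232]
tool_rot: [0.705, 0.71, -0.001, -0.001]
force: [-0.9, -0.2, -0.6]
finger_gap: 0.999
gripper_force: 0.0
```

Run:
```python
from h import *
np.set_printoptions(precision=4,suppress=True)
C,im=snap("wrist","w6.png"); s=manip.sense(); print(s["t"],s["tcp_pos"],s["q"])
for q in("stylus","tool_stand","broad_ball","spatula"):
  for r in manip.masks_of("wrist",q)[:3]:
    ys,xs=np.where(r["pixels"]); col=im[r["pixels"]].mean(0).round()
    print(q,round(r["p"],2),np.round(r["position"],1),"bbox",xs.min(),ys.min(),xs.max(),ys.max(),col)
  for r in manip.mark_of("wrist",q)[:3]: print("  origin",round(r["p"],2),np.round(r["position"],1),onz(C,r["position"],0 if q=="tool_stand" else .016)[:2])
```

```text
18.1 [0.4986 0.1769 0.2233] [ 0.1298  0.4101  1.6798 -0.0006  1.054   0.1245]
stylus 0.86 [333.4 117.1] bbox 319 105 344 130 [132. 109.  94.]
stylus 0.77 [407.6 203.1] bbox 387 183 430 229 [ 56.  68. 116.]
  origin 0.65 [385.3 180.3] [0.5699 0.1716]
  origin 0.58 [330.  116.2] [0.5083 0.2392]
  origin 0.55 [328.6 337.4] [ 0.5111 -0.0332]
tool_stand 0.67 [326.6  77.9] bbox 283 0 370 157 [125.  79.  43.]
broad_ball 0.84 [325.7  46.5] bbox 309 26 343 65 [122.  91.  63.]
broad_ball 0.71 [482.1 243.1] bbox 447 209 521 278 [ 97. 128. 124.]
  origin 0.68 [323.7  63.5] [0.5012 0.291 ]
spatula 0.22 [320.1 316.4] bbox 297 284 344 352 [161. 158. 159.]
```

View pics/w6.png

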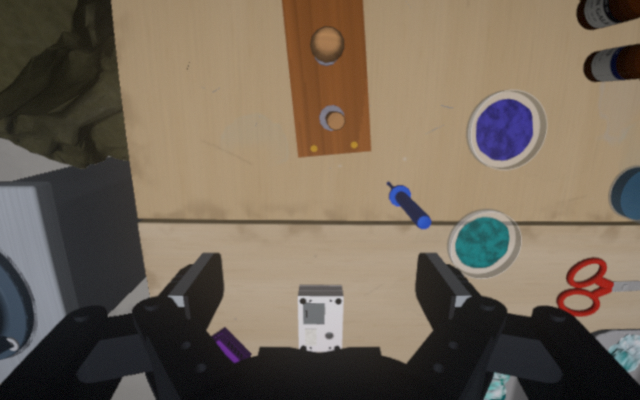

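Run:
```python
from h import *
np.set_printoptions(precision=4,suppress=True)
C=cam("wrist"); s=manip.sense(); R0=R.from_quat(s["tool_rot"]).as_matrix()
im=cv2.imread("pics/w6.png"); 
for p,z in [((336,121),.154),((331,118),.076),((330,116.2),.016),((299,157),.072),((370,151),.072),((424,220),.154),((398,192),.076),((388,183),.0)]:
    P=onz(C,p,z); print(p,z,P,(R0.T@(P-s["tcp_pos"]))*1e3)
```

```text
(336, 121) 0.154 [0.5096 0.2376 0.154 ] [61.2332 10.3455 70.3676]
(331, 118) 0.076 [0.5092 0.2376 0.076 ] [ 61.2607   9.9078 148.3676]
(330, 116.2) 0.016 [0.5103 0.238  0.016 ] [ 61.6867  10.971  208.3677]
(299, 157) 0.072 [0.4808 0.203  0.072 ] [ 26.7527 -18.5814 152.3654]
(370, 151) 0.072 [0.5449 0.2087 0.072 ] [ 32.2503  45.4926 152.3704]
(424, 220) 0.154 [0.5719 0.1713 0.154 ] [-5.2907 72.3546 70.3725]
(398, 192) 0.076 [0.5718 0.1717 0.076 ] [ -4.8286  72.2949 148.3725]
(388, 183) 0.0 [0.5785 0.1634 0.    ] [-13.179   78.9653 224.3731]
```

>>> step_arm(
  targets="20 4 0 0; 45 8 0 0; 61 10 0 0; 61 10 15 0; 61 10 45 0; 61 10 80 0; 61 10 110 0; 61 10 126 0; 61 10 126 0; 61 10 126 0",
  gripper=0.5,
)

```text
t: 19.5
tcp_pos: [0.5093, 0.238, 0.0984]
tool_rot: [0.705, 0.709, -0.0, 0.0]
force: [0.7, 0.3, -0.7]
finger_gap: 0.5
gripper_force: 0.0
```

>>> step_arm(
  targets="0 0 0 0; 0 0 0 0; 0 0 0 0; 0 0 0 0; 0 0 0 0; 0 0 0 0",
  gripper=1,
  squeeze=60,
)

```text
t: 20.1
tcp_pos: [0.5092, 0.2382, 0.0994]
tool_rot: [0.705, 0.709, 0.0, 0.0]
force: [-1.8, 0.8, 6.1]
finger_gap: 0.118
gripper_force: 58.6
```

>>> step_arm(
  targets="0 0 -8 0; 0 0 -20 0; 0 0 -40 0; 0 0 -60 0; 0 0 -80 0; 0 0 -95 0; 0 0 -100 0; 0 0 -100 0",
)

```text
t: 20.9
tcp_pos: [0.5097, 0.2381, 0.1995]
tool_rot: [0.705, 0.709, 0.001, 0.001]
force: [-0.8, 0.6, -0.3]
finger_gap: 0.119
gripper_force: 58.4
```

Run:
```python
from h import *
np.set_printoptions(precision=4,suppress=True)
C,im=snap("wrist","w7.png"); s=manip.sense(); print(s["t"],s["tcp_pos"],s["gripper_force"],s["finger_gap"])
for q in("stylus","broad_ball","logger"):
  for r in manip.masks_of("wrist",q)[:3]:
    ys,xs=np.where(r["pixels"]); print(q,round(r["p"],2),np.round(r["position"],1),"bbox",xs.min(),ys.min(),xs.max(),ys.max(),im[r["pixels"]].mean(0).round())
  for r in manip.mark_of("wrist",q)[:3]: print("  origin",round(r["p"],2),np.round(r["position"],1))
print("expected tip px",[proj(C,s["tcp_pos"]-[0,0,d]).round(1).tolist() for d in (.075,.081,.085)])
```

```text
20.95 [0.509  0.238  0.1986] 58.40485990047455 0.1189008412467891
stylus 0.62 [386.4 263.9] bbox 377 240 404 293 [ 55.  66. 110.]
stylus 0.61 [529.8  23.6] bbox 492 0 578 55 [105.  70.  44.]
stylus 0.59 [319.1 284.1] bbox 300 205 339 342 [99. 79. 63.]
  origin 0.7 [376.7 239.6]
  origin 0.65 [320.9 207.4]
broad_ball 0.81 [306.8 128.4] bbox 293 111 327 147 [139. 103.  70.]
  origin 0.73 [308.3 127.8]
logger 0.56 [317.4 344.1] bbox 300 338 332 352 [87. 82. 81.]
expected tip px [[318.5, 210.6], [318.5, 208.1], [318.5, 206.6]]
```

>>> step_arm(
  targets="-25 0 0 0; -65 0 0 0; -110 0 0 0; -155 0 0 0; -200 0 0 0; -235 0 0 0; -255 0 20 0; -260 0 45 0; -260 0 65 0; -260 0 65 0; -260 0 65 0",
)

```text
t: 22.35
tcp_pos: [0.5102, -0.0219, 0.1331]
tool_rot: [0.705, 0.709, -0.0, -0.0]
force: [-0.2, 0.2, -0.7]
finger_gap: 0.117
gripper_force: 58.4
```

```bash
cat > ap.py <<'E'
from h import *
np.set_printoptions(precision=4,suppress=True)
C,im=snap("wrist","w8.png"); s=manip.sense(); R0=R.from_quat(s["tool_rot"]).as_matrix(); print(s["t"],s["tcp_pos"],s["force"])
for q in("aperture","stylus","logger"):
  for r in manip.mark_of("wrist",q)[:3]:
    P=onz(C,r["position"],.027); print(q,round(r["p"],2),np.round(r["position"],1),P,(R0.T@(P-s["tcp_pos"]))*1e3)
  if q!="aperture":
    for r in manip.masks_of("wrist",q)[:2]:
      ys,xs=np.where(r["pixels"]); print(q,"mask",round(r["p"],2),xs.min(),ys.min(),xs.max(),ys.max())
px0=proj(C,[s["tcp_pos"][0],s["tcp_pos"][1],.027]); print("under TCP px",px0)
# hole: dark blob near expected
x,y=int(px0[0]),int(px0[1]); g=cv2.cvtColor(im,cv2.COLOR_RGB2GRAY)[y-45:y+45,x-45:x+45]
print(g[::6,::6])
E
python3 ap.py
```

```text
22.4 [ 0.5107 -0.0219  0.1338] [ 0.4499 -0.1081 -0.2449]
aperture 0.69 [177.5 247.3] [ 0.3915 -0.0643  0.027 ] [ -41.7987 -119.5272  106.6891]
aperture 0.45 [178.9 349.2] [ 0.3793 -0.1681  0.027 ] [-145.4829 -132.2607  106.6973]
stylus 0.65 [322.9 206.7] [ 0.5127 -0.0282  0.027 ] [ -6.2987   1.8527 106.7737]
stylus mask 0.56 300 205 339 342
logger 0.9 [307.2 178.1] [ 0.5003 -0.0051  0.027 ] [ 16.8476 -10.3955 106.7606]
logger 0.74 [155.2 246.4] [ 0.3723 -0.0638  0.027 ] [ -41.1761 -138.709   106.6746]
logger 0.57 [179.6 359.5] [ 0.3783 -0.1801  0.027 ] [-157.4846 -133.3056  106.6985]
logger mask 0.82 270 124 342 227
logger mask 0.65 91 201 205 304
under TCP px [320.4758 199.0295]
[[203 122 124 125 124 125 127 203 204 202 204 195 157 159 157]
 [203 122 124 125 124 123 126 204 202 203 203 193 161 160 158]
 [203 125 126 125 125 124 126 202 202 204 203 193 158 159 159]
 [202 124 125 125 124 124 125 203 204 203 202 188 157 158 158]
 [201 192 192 191 193 193 194 204 203 202 202 188 156 158 157]
 [201 202 202 202 201 201 201 204 203 202 202 187 157 156 156]
 [203 203 194 190 197 203 203 202 201 203 204 185 152 151 152]
 [204 203 192 199 189 203 203 124 120 199 202 179 157 156 156]
 [203 202 198 198 192 203 204 106  88 201 203 179 157 156 157]
 [203 203 195 195 199 202 202  84 183 203 203 174 155 155 156]
 [201 196 193 196 200 203 203  92 193 203 200 174 156 156 155]
 [176  54 194 118 202 201  96 113 110  71  52 168 153 153 153]
 [193 173 195 199 199 116 123 124 124 124 116 168 154 152 154]
 [155 156 156 154 142 127 109  68  66 124 124 154 155 154 153]
 [156 158 157 158 146 125  61  62  63  82 128 155 154 153 153]]
```

Run:
```python
from h import *
C=cam("wrist"); s=manip.sense(); p=s["tcp_pos"]
im=cv2.imread("pics/w8.png"); g=cv2.cvtColor(im,6)
print("cols",list(range(306,338)))
for r in range(188,232,1 if 1 else 2): print(r,*g[r,306:338])
for d in (.08,.083,.086): print(d,proj(C,p-[0,0,d]))
```

```text
cols [306, 307, 308, 309, 310, 311, 312, 313, 314, 315, 316, 317, 318, 319, 320, 321, 322, 323, 324, 325, 326, 327, 328, 329, 330, 331, 332, 333, 334, 335, 336, 337]
188 203 203 202 203 203 204 203 203 202 203 203 203 202 204 203 203 202 204 203 204 203 204 203 202 202 203 202 203 203 203 203 203
189 203 203 202 202 203 203 203 203 203 203 202 202 204 203 203 203 204 204 203 204 203 202 203 203 203 202 203 203 203 204 203 203
190 202 202 202 203 203 203 202 203 202 203 203 202 202 202 200 200 201 201 201 204 204 203 203 203 204 202 202 203 202 204 203 204
191 203 203 203 203 202 202 204 203 202 204 201 197 191 188 188 186 189 192 196 201 203 202 203 203 202 204 203 202 202 204 203 203
192 202 203 202 203 202 204 203 202 202 199 193 182 170 160 158 157 161 170 180 191 199 202 203 201 202 203 203 203 203 203 202 203
193 203 203 203 203 202 203 202 203 199 190 175 158 141 134 131 130 133 142 154 171 186 198 203 203 203 202 202 202 203 203 203 202
194 202 203 203 203 202 202 201 199 191 173 153 138 129 125 124 123 124 126 133 145 167 188 200 202 203 203 203 203 203 203 205 201
195 203 20
[... 4088 characters left out ...]
125 121 122 122 123 122 123 123 123 123 123 124 125 123 124 124 122 123 121 114 112 135 166
228 124 124 124 123 124 123 123 122 122 120 121 120 119 119 120 120 120 123 123 122 121 123 123 122 122 121 123 123 120 111 109 129
229 125 124 123 125 124 123 124 123 119 112 110 108 107 106 104 109 111 116 121 121 121 122 122 123 120 121 121 123 120 117 111 115
230 125 125 125 125 126 123 123 116 106 92 88 84 83 80 80 84 89 100 107 114 120 123 122 123 123 123 122 122 122 120 118 119
231 127 126 127 126 125 121 113 101 85 74 70 70 69 65 67 66 69 77 86 97 111 122 123 124 125 124 123 123 124 124 123 126
0.08 [319.44993767 208.62422712]
0.083 [319.4382498  207.40808139]
0.086 [319.42684378 206.22130229]
```

>>> step_arm(
  targets="0.5 0 6 0; 0.5 0 12 0; 0.5 0 18 0; 0.5 0 23 0; 0.5 0 27 0; 0.5 0 27 0; 0.5 0 27 0",
)

```text
t: 23.35
tcp_pos: [0.5102, -0.0215, 0.1061]
tool_rot: [0.706, 0.709, -0.0, -0.0]
force: [0.3, -0.4, -0.4]
finger_gap: 0.122
gripper_force: 58.4
```

Run:
```python
from h import *
C,im=snap("wrist","w9.png"); g=cv2.cvtColor(im,7)
F=[manip.sense()]; s=F[0]; print(s["t"],s["tcp_pos"],s["force"])
px=proj(C,[s["tcp_pos"][0],s["tcp_pos"][1],.027]); print(px)
x,y=px.round().astype(int)
print(list(range(x-16,x+17)))
for r in range(y-14,y+14): print(r,*g[r,x-16:x+17])
```

```text
23.4 [ 0.5103272  -0.02153488  0.1063059 ] [-0.53817218  0.12401452 -0.70691895]
[319.86479858 209.09627622]
[304, 305, 306, 307, 308, 309, 310, 311, 312, 313, 314, 315, 316, 317, 318, 319, 320, 321, 322, 323, 324, 325, 326, 327, 328, 329, 330, 331, 332, 333, 334, 335, 336]
195 202 201 201 199 200 199 199 201 199 201 199 201 200 201 201 201 200 201 200 201 200 199 200 199 201 200 201 199 200 201 200 200 199
196 200 199 201 201 199 200 199 201 202 199 200 200 200 200 201 200 200 201 200 200 200 201 200 200 201 199 201 200 202 200 200 200 201
197 200 200 201 201 200 202 200 201 200 200 200 200 200 200 201 199 199 201 200 201 200 200 200 199 200 200 200 200 199 199 201 201 201
198 200 200 199 200 201 200 201 200 199 200 200 200 200 201 201 201 200 201 200 201 200 201 201 201 199 200 200 201 202 201 200 201 200
199 201 199 200 199 201 200 200 201 199 200 199 200 200 199 200 199 200 200 200 200 201 200 200 200 200 201 201 201 200 199 200 199 199
200 201 201 200 201 200 200 200 201 200 201 200 200 200 199 198 197 195 196 197 197 199 200 199 199 200 200 201 200 201 200 200 200 201
201 200 2
[... 2153 characters left out ...]
2 171 192 197 199 200 199 200 200 199 200 200 200
218 199 200 201 199 197 194 184 163 141 122 103 84 74 72 73 75 76 78 79 83 105 137 169 180 188 193 198 198 199 200 199 198 200
219 199 199 199 196 186 171 149 118 97 89 87 86 86 89 94 96 97 98 95 89 87 102 125 143 156 173 185 195 199 201 199 200 199
220 199 199 196 186 160 127 104 94 96 101 104 106 108 113 118 118 117 118 115 110 101 97 96 99 110 129 153 175 192 199 199 200 199
221 198 193 183 158 125 101 101 109 114 119 120 120 122 122 123 124 123 123 123 121 119 116 108 100 96 97 110 139 175 193 198 200 198
222 187 172 151 122 105 109 116 121 123 122 124 123 124 123 123 124 124 123 123 123 123 122 121 118 115 107 101 110 143 177 196 199 198
```

>>> step_arm(
  targets="0 1.2 0 0; 0 1.2 2 0; 0 1.2 4 0; 0 1.2 6 0; 0 1.2 6 0; 0 1.2 6 0",
  squeeze=80,
)

```text
t: 24.0
tcp_pos: [0.5117, -0.0215, 0.1005]
tool_rot: [0.706, 0.709, 0.0, 0.0]
force: [-0.6, 0.5, 1.7]
finger_gap: 0.119
gripper_force: 77.9
```

>>> step_arm(
  targets="0 0 1 0; 0 0 2 0; 0 0 3 0; 0 0 3 0",
)

```text
t: 24.4
tcp_pos: [0.5117, -0.0216, 0.0977]
tool_rot: [0.705, 0.709, 0.0, 0.0]
force: [-0.6, -0.4, 5.5]
finger_gap: 0.119
gripper_force: 78.2
```

>>> step_arm(
  targets="0 0 0.5 0; 0 0 1 0; 0 0 1 0; 0 0 1 0",
)

```text
t: 24.8
tcp_pos: [0.5118, -0.0216, 0.0974]
tool_rot: [0.705, 0.709, 0.0, 0.001]
force: [-1.6, -0.7, 11.2]
finger_gap: 0.119
gripper_force: 79.1
```

Run:
```python
from fit import *
C,im=logger(z=.027); s=manip.sense(); print(s["force"],s["gripper_force"])
C,im=snap("top")
for q in("broad_ball","spatula","petri_1","masking_tape","brush_1","logger"):
  for r in manip.mark_of("top",q)[:4]:
    if r["p"]>.3: print(q,round(r["p"],2),np.round(r["position"]))
s=manip.sense(); print(s["t"],s["force"],s["tcp_pos"])
```

```text
24.85 [ 0.5118 -0.0216  0.0974] [0.7055 0.7088 0.0003 0.0005] 0.1159518842470008
0.62 [ 89.  64. 106.] [125. 272.] rect [ 0.3645 -0.0706] [0.0993 0.0553] 38.04745101928711 box px [[55.0, 283.0], [107.0, 332.0], [194.0, 265.0], [139.0, 207.0]]
0.61 [172. 170. 172.] [300. 177.] rect [ 0.5003 -0.0045] [0.0559 0.082 ] 0.1754157841205597 box px [[258.0, 126.0], [264.0, 245.0], [343.0, 245.0], [346.0, 126.0]]
[-1.0206  0.7616 11.1834] 79.06586766242981
petri_1 0.74 [299. 165.]
petri_1 0.56 [257. 161.]
masking_tape 0.68 [432. 248.]
logger 0.88 [388. 259.]
25.25 [-1.631  -1.1328 10.2438] [ 0.5118 -0.0216  0.0973]
```

Logger is flat and hasn't moved. The force sits steady at about 11 N against the hard stop.

```bash
python3 -c "
from station import manip
print(manip.sense()['force'],manip.sign_off())"
```

```text
the job is handed in; nothing more can be done
[-1.63097385 -1.13282698 10.24375204] None
```

The logger lies flat on its face, and I handed the job in with the arm still gripping the stylus and holding the reset button against its hard stop at about 11 N. That was at 25 s of the 72 s allowed; I moved none of the other objects, though a last top-view check failed to find the two remaining stand tools and the brush.

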